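# Swing the basin spout aside and fit the hair catcher on the drain stem

### The arm

A 6-joint arm with a two-finger parallel gripper is mounted at the origin on the work surface. World frame = base frame: x ahead of the robot, y to its left, z up, the work surface at z = 0. Lengths are in m, angles in degrees, forces in N, time in s.
With the tool pointing down it reaches from about 0.35 to 0.8 m from the base axis. Payload 7.3 kg.
Tool frame: the origin (TCP) lies at the very end of the fingers, on their centre line; the grasp point (between the pads) lies arm.tcp_to_grasp behind it (arm.tcp_to_grasp is the distance from the TCP to the grasp point, in m); z points along the fingers, y is the direction in which the jaws open and shut (so a half turn about z gives the same grasp; the last joint's range is limited). The gripper opens to 85 mm and grips with 20 to 120 N. Pads are 22 mm wide; open, the fingers measure 114 mm over their backs; the gripper's body (76 mm by 85 mm) begins 54 mm behind the grasp point. The pads swing forward as they close: fully open they stand 13 mm farther back than shut.
Start: joints at [-78.037, 19.595, 87.324, -0, 73.075, -8.365], TCP at [0.182, -0.492, 0.231] pointing down, gripper open.
Joint ranges: [-145.02, 145.02], [-44.19, 115.74], [2.07, 154.8], [-57.11, 237.11], [16.16, 152.29], [-177.93, 177.93]. Speed limits (degrees/s): [147.25, 147.25, 180, 180, 180, 180].

### API

Orientations are given as a 3x3 rotation matrix whose columns are the frame's x, y, z axes.
In Python, from workcell import arm gives the robot as it stands. The module is installed in compiled form; this text tells all that it offers.
- The arm moves only by the tool arm_command, never from a script. Its argument "steps" is a list of rows, each an object of numbers: "ax", "ay", "az": the turn, a rotation vector about the tool's x, y, z in rad; "dx", "dy", "dz": the shift along the tool's x, y, z in m; "claw": the closure, from 0 (fully open) to 1 (shut). In form: [{"ax": .., "ay": .., "az": .., "dx": .., "dy": .., "dz": .., "claw": ..}, ...]. A call has 1 to 12 rows; each row is the pose to reach, as a shift and turn from the pose commanded when the call began, along the tool's axes at that moment; what a row does not reach only later rows make up. A row lasts 1/10 s, in which the tool goes at most 50 mm and 8.59 degrees, less where a joint would pass 70% of its speed; a pose out of reach is approached as far as the arm can. A call with a gripper value outside its range is refused whole. The fingers move at their own pace and stop on an object; the grip force is fixed at half the most. Time passes only in rows, so rows that repeat a pose let the fingers close. It gives the time, the measured TCP pose, the force and the opening at its end, in the units of the state.
- arm.observe(): the state, without advancing time (a new reading comes with each control period).
- arm.snapshot(name): name is "scene" or "top"; returns (picture, depth): 480x640x3 uint8, blue, green, red; 480x640 float32, m along the optical axis (not along the pixel's ray), 0 where there is no reading.
- arm.camera_model(name): a dict with "fx", "fy", "cx", "cy" (pixels), "k1" (the pictures are not rectified: a ray, as slopes to the right and down, at radius r is drawn at 1 + k1 r^2 times it, then the intrinsics apply), "world_from_camera" (4x4, takes a point from camera to world coordinates). Camera axes: x right, y down, z forward; pixel columns grow to the right and rows downward; lengths in m; the calibration is good to about 2 mm. A picture is of the moment at which its call begins. camera_model takes no time and is no camera call.
- arm.finish_job(): hands the job in, once; it reports no verdict.
The state is a dict: "clock": time; "qpos": joint angles; "joint_vel": joint speeds; "effort": joint torques, N m; "eef_pos": TCP position; "eef_rot": TCP orientation; "force": force on the tool from outside, world axes, zero at the start; "ft_torque": the same for the moment, N m; "opening": finger opening in m.
Only numpy, scipy, OpenCV 4.12 (cv2) and the standard library are available. Lean on these libraries where they do the work, as an engineer would, in place of code of your own. Each camera call takes 0.05 s, during which the arm holds its last target. There are 200 camera calls.

### The job

The tap's swivelling spout hangs over the basin's drain. Swing it out to either side until its outlet is a good hand's width (10 cm or more) away from the drain, slide the hollow hair catcher down over the drain's upright stem until it sits flat on the drain, and then swing the spout back so that its outlet is straight above the drain. Leave the solid stopper, the soap pump and the tumbler where they stand.

Things in the scene. Friction and masses are not known exactly. Their poses are not given: they have to be found in the camera images.
- basin: White ceramic rectangular vessel basin fixed on the counter, 280 (its x) x 360 (its y) x 90 mm high, walls 12 mm, inner floor 20 mm above the counter. Origin: centre of its underside, straight below the drain. A steel tap column, 42 mm across, stands behind it at its x = +175 mm, with a short mixing lever to its y side (up to 80 mm out, 110 mm high).
- drain_seat (a point): Centre of the top of the flat steel drain flange (68 mm across) on the basin floor, 23 mm above the counter. A fixed upright steel stem, 12 mm in diameter with a tapered tip, rises 45 mm from this point.
- stem_top (a point): Top of the drain's upright stem, 68 mm above the counter.
- spout (a joint): Turn of the tap's spout about the vertical tap column, rad, range -1.2 to 1.2. 0: outlet straight above the drain, spout pointing along the basin's -x. It grows as the spout turns anticlockwise seen from above (outlet towards the basin's -y). The swivel is stiff enough to stay where it is left (about 2 N at the outlet moves it).
- spout_hinge (a point): Point on the spout's vertical turning axis at the height of the spout tube's axis, 205 mm above the counter. Its -x axis is the direction in which the spout points.
- spout_grip (a point): Point on the axis of the horizontal steel spout tube, 22 mm in diameter, 120 mm from the turning axis, 205 mm above the counter. The tube can be pinched across from above or pushed from the side.
- spout_tip (a point): Centre of the spout's outlet, the lower end of the down-turned nozzle (25 mm across), 175 mm from the turning axis, 158 mm above the counter.
- catcher: Hollow steel hair catcher, standing flange down on the counter beside the basin: a round collar of 36 mm diameter, 40 mm high, on a thin flange of 60 mm diameter and 5 mm thickness pierced with small holes. A bore of 17 mm diameter runs right through from top to bottom. Origin: centre of its underside; z up along the bore.
- stopper: Solid steel mushroom-shaped drain stopper without a bore, 64 mm across, 23 mm high, standing on the counter on the other side of the basin. Not needed, leave alone. Origin: centre of its underside.
- soap_pump: Amber soap bottle with a black pump, 64 mm across, 170 mm high. Leave alone. Origin: centre of its underside.
- tumbler: Glass tumbler with two toothbrushes, 74 mm across, 100 mm high (180 mm with the brushes). Leave alone. Origin: centre of its underside.

How it is judged:
By the outcome, as a careful person would: the job done as asked, in the order asked, and still so for the second after the job is handed in, with the robot touching nothing.
It also fails if it takes over 72 s, if anything falls off the work surface, if the arm or the gripper's body presses on something with over 40 N, if the wrist force passes 120 N, or if a joint passes its speed limit or range.

## Working session

There is one attempt and no reset: what is moved stays moved. The work goes in short steps, Python scripts to look and compute and a tool call to move; the robot and the scene stay as the last step left them, time stands still between calls to the robot, and variables do not carry over. Pictures are saved under pics/ and viewed, about 8 in all and at most 12, crops included, and the job is handed in when it is done.

Besides the shell and the picture viewer there is one more tool, called by a JSON object that holds its "op" and its "data". arm_command: Moves the arm, as the interface text tells. Its arguments: {"type":"object","properties":{"steps":{"type":"array"}},"required":["steps"]}

```bash
mkdir -p pics
cat > h.py <<'E'
import numpy as np, cv2
from workcell import arm
def snap(name,f=None):
    p,d=arm.snapshot(name)
    if f: cv2.imwrite('pics/'+f,p)
    return p,d
def pts(name,uv):
    m=arm.camera_model(name); uv=np.asarray(uv,float).reshape(-1,2)
    K=np.array([[m['fx'],0,m['cx']],[0,m['fy'],m['cy']],[0,0,1]])
    x=cv2.undistortPoints(uv[:,None],K,np.array([m['k1'],0,0,0,0.])).reshape(-1,2)
    return np.c_[x,np.ones(len(x))],np.array(m['world_from_camera'])
def plane(name,uv,z):
    r,T=pts(name,uv); d=r@T[:3,:3].T; o=T[:3,3]
    return o+d*((z-o[2])/d[:,2])[:,None]
def cloud(name,d):
    v,u=np.mgrid[0:480,0:640]; r,T=pts(name,np.c_[u.ravel(),v.ravel()])
    return ((r*d.reshape(-1,1))@T[:3,:3].T+T[:3,3]).reshape(480,640,3)
E
python3 - <<'E'
from h import *
a,da=snap('scene','s0.png'); b,db=snap('top','t0.png')
np.savez('d0.npz',da=da,db=db)
for n in('scene','top'): 
    m=arm.camera_model(n); print(n,{k:np.round(v,3).tolist() for k,v in m.items()})
s=arm.observe(); print(s['clock'],s['eef_pos'],s['eef_rot'],s['opening'],arm.tcp_to_grasp)
E
```

```text
scene {'fx': 511.408, 'fy': 511.408, 'cx': 320.901, 'cy': 227.051, 'k1': -0.079, 'world_from_camera': [[0.818, 0.434, -0.377, 0.994], [0.575, -0.619, 0.535, -0.565], [-0.001, -0.654, -0.756, 0.93], [0.0, 0.0, 0.0, 1.0]]}
top {'fx': 484.688, 'fy': 484.688, 'cx': 317.14, 'cy': 235.333, 'k1': -0.129, 'world_from_camera': [[-0.028, -0.992, 0.125, 0.451], [-1.0, 0.029, 0.003, 0.002], [-0.007, -0.125, -0.992, 1.125], [0.0, 0.0, 0.0, 1.0]]}
0.1 [ 0.18233777 -0.49193426  0.23068894] [[ 9.37716850e-01  3.47400385e-01 -2.84297289e-04]
 [ 3.47400442e-01 -9.37715898e-01  1.35158551e-03]
 [ 2.02951240e-04 -1.36616951e-03 -9.99999046e-01]] 0.08527992176786298 0.0187
```

View pics/s0.png

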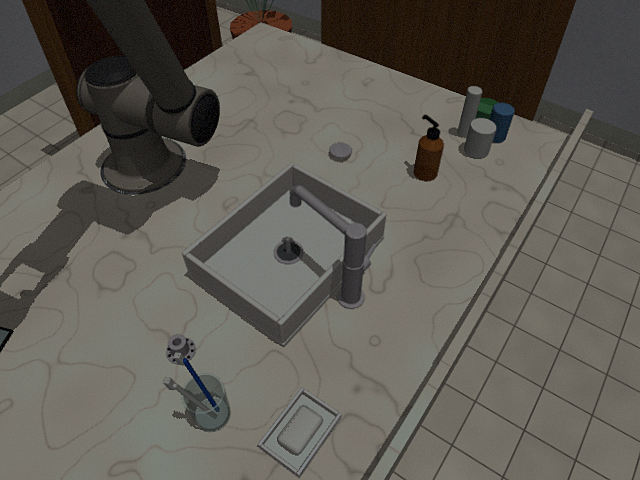

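View pics/t0.png

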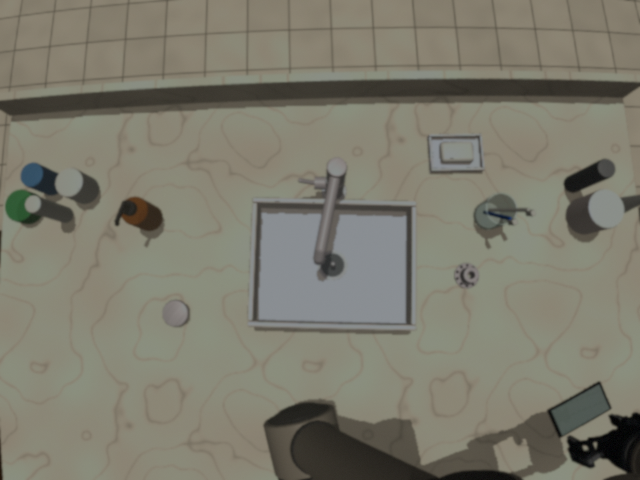

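The scene view shows the catcher at about (180,347), next to the tumbler at (205,405), with the drain at (287,250) and the spout running from (355,232) to (297,192). The top view shows the catcher at (466,275), the drain at (331,264), the column at (336,168) and the spout end at (321,258).

Run:
```python
from h import *
D=np.load('d0.npz'); ca=cloud('scene',D['da']); cb=cloud('top',D['db'])
T=cv2.imread('pics/t0.png')
f=lambda *a:print(a[0],np.round(a[1],4).tolist())
f('catcher top ctr z.045',plane('top',[[466,275]],.045)); 
f('scene catcher z.045',plane('scene',[[178,342]],.045))
f('drain top',plane('top',[[332,264]],.023)); f('drain scene',plane('scene',[[287,252]],.023))
f('tumbler',plane('top',[[489,214]],.09))
# basin rim corners via points with z ~ .09
for n,c in(('top',cb),('scene',ca)):
    m=(abs(c[...,2]-.09)<.006)&(abs(c[...,1])<.25)&(abs(c[...,0]-.45)<.3)
    m=m.astype(np.uint8); k,l,s,_=cv2.connectedComponentsWithStats(m); i=1+np.argmax(s[1:,4])
    p=c[l==i][:,:2].astype(np.float32); r=cv2.minAreaRect(p); print(n,'rim',r)
    m=(c[...,2]>.195)&(c[...,2]<.225)&(abs(c[...,1])<.2)&(c[...,0]>.38)&(c[...,0]<.8)
    q=c[m]; print('spout n',len(q), q.min(0),q.max(0),np.median(q[:,2]))
    r=cv2.minAreaRect(q[:,:2].astype(np.float32)); print(r)
    vx,vy,x0,y0=cv2.fitLine(q[:,:2].astype(np.float32),cv2.DIST_HUBER,0,.01,.01).ravel(); print('line ang',np.degrees(np.arctan2(vy,vx)),x0,y0)
    # catcher
    m=(c[...,2]>.036)&(c[...,2]<.055)&(abs(c[...,0]-.41)<.05)&(abs(c[...,1]+.32)<.06)
    q=c[m]; 
    if len(q): print('catch',len(q),cv2.minEnclosingCircle(q[:,:2].astype(np.float32)),q.mean(0))
big=np.hstack([cv2.resize(T[190:300,430:530],None,fx=4,fy=4,interpolation=cv2.INTER_CUBIC),cv2.resize(T[150:300,285:375][:110],None,fx=4,fy=4,interpolation=cv2.INTER_CUBIC)])
```

```text
catcher top ctr z.045 [[0.4874, -0.3261, 0.045]]
scene catcher z.045 [[0.4954, -0.3377, 0.045]]
drain top [[0.523, -0.026, 0.023]]
drain scene [[0.5219, -0.0275, 0.023]]
tumbler [[0.6175, -0.373, 0.09]]
top rim ((0.5218530893325806, -0.02637384831905365), (0.3601894676685333, 0.2800258994102478), 86.82261657714844)
spout n 1278 [ 0.51603375 -0.05601898  0.1951302 ] [0.71520689 0.0126675  0.22496139] 0.21552317337159888
((0.6147432923316956, -0.021962366998195648), (0.03943713754415512, 0.2045086771249771), 79.8635482788086)
line ang -13.117389 0.6188145 -0.018508846
scene rim ((0.5221796631813049, -0.024305924773216248), (0.36242741346359253, 0.282510370016098), 86.92269134521484)
spout n 1221 [ 0.51712552 -0.05565715  0.1950767 ] [0.71699131 0.00924227 0.22498604] 0.21411165858996806
((0.6185640096664429, -0.013117924332618713), (0.03987706080079079, 0.20408378541469574), 73.7103500366211)
line ang -12.554328 0.63028383 -0.025455039
```

```bash
cat >> h.py <<'E'
HINGE=np.array([.697,-.0352]); DR=np.array([.522,-.0256]); YAW=-3.1
from scipy.spatial.transform import Rotation as Ro
def row(p,yaw,s=None):
    "tool-down target p, tool y axis at world angle yaw (deg, mod 180) -> row numbers"
    s=s or arm.observe(); R=np.array(s['eef_rot'])
    cur=np.degrees(np.arctan2(R[1,1],R[0,1])); yaw=cur+(yaw-cur+90)%180-90
    c,q=np.cos(np.radians(yaw)),np.sin(np.radians(yaw))
    t=np.array([[-q,c,0],[c,q,0],[0,0,-1]])
    a=Ro.from_matrix(R.T@t).as_rotvec(); d=R.T@(np.array(p)-s['eef_pos'])
    print('a',np.round(a,3),'d',np.round(d,4),'yaw',round(cur,1),'->',round(yaw,1))
def sp(q,r,off):
    "point at radius r along spout at joint q, offset off to its anticlockwise(+q) side; + angle of normal"
    a=np.radians(180+YAW)+q; d=np.array([np.cos(a),np.sin(a)]); n=np.array([-d[1],d[0]])
    return HINGE+r*d+off*n, np.degrees(np.arctan2(n[1],n[0]))
def spout(n,c):
    m=(c[...,2]>.195)&(c[...,2]<.23)&(np.linalg.norm(c[...,:2]-HINGE,axis=2)<.15)&(np.linalg.norm(c[...,:2]-HINGE,axis=2)>.04)
    q=c[m][:,:2]-HINGE; a=np.arctan2(q[:,1],q[:,0]); a=(a-np.radians(180+YAW)+np.pi)%(2*np.pi)-np.pi
    print(n,'spout q',round(np.median(a),3),len(q))
def st():
    s=arm.observe(); print(round(s['clock'],2),np.round(s['eef_pos'],4),'F',np.round(s['force'],1),'op',round(s['opening'],4))
    return s
E
python3 - <<'E'
from h import *
D=np.load('d0.npz'); cs={'scene':cloud('scene',D['da']),'top':cloud('top',D['db'])}
for n,c in cs.items():
    spout(n,c)
    m=(c[...,2]>.035)&(c[...,2]<.055)&(abs(c[...,0]-.49)<.05)&(abs(c[...,1]+.33)<.05)
    q=c[m]; print(n,'catch',len(q),cv2.minEnclosingCircle(q[:,:2].astype(np.float32)),np.median(q,0))
    v,u=np.nonzero(m); print('px',u.min(),u.max(),v.min(),v.max())
    m=(c[...,2]>.06)&(abs(c[...,0]-.6)<.09)&(abs(c[...,1]+.37)<.1); q=c[m]; print('tumbler',q.min(0),q.max(0))
s=st()
p,a=sp(-.17,.14,.055); row([*p,.27],a)
E
```

```text
scene spout q -0.118 558
scene catch 205 ((0.48995962738990784, -0.33629685640335083), 0.01882861740887165) [ 0.49052818 -0.33801616  0.04024416]
px 168 186 333 350
tumbler [ 0.5795542  -0.43679882  0.0600774 ] [ 0.66630705 -0.36073482  0.18462527]
top spout q -0.159 654
top catch 166 ((0.4884974956512451, -0.33873414993286133), 0.018179552629590034) [ 0.48897545 -0.33856142  0.04069661]
px 463 478 267 282
tumbler [ 0.5793076  -0.43710852  0.06002731] [ 0.66245683 -0.36078158  0.18596522]
0.1 [ 0.1823 -0.4919  0.2307] F [ 0.2 -0.4  0.5] op 0.0853
a [-0.001  0.     0.579] d [ 0.494  -0.2801 -0.0388] yaw -69.7 -> -102.8
```

{"op": "arm_command", "data": {"steps": [{"az": 0.579,"dx": 0.494,"dy": -0.28,"dz": -0.039,"claw": 1},{"az": 0.579,"dx": 0.494,"dy": -0.28,"dz": -0.039,"claw": 1},{"az": 0.579,"dx": 0.494,"dy": -0.28,"dz": -0.039,"claw": 1},{"az": 0.579,"dx": 0.494,"dy": -0.28,"dz": -0.039,"claw": 1},{"az": 0.579,"dx": 0.494,"dy": -0.28,"dz": -0.039,"claw": 1},{"az": 0.579,"dx": 0.494,"dy": -0.28,"dz": -0.039,"claw": 1},{"az": 0.579,"dx": 0.494,"dy": -0.28,"dz": -0.039,"claw": 1},{"az": 0.579,"dx": 0.494,"dy": -0.28,"dz": -0.039,"claw": 1},{"az": 0.579,"dx": 0.494,"dy": -0.28,"dz": -0.039,"claw": 1},{"az": 0.579,"dx": 0.494,"dy": -0.28,"dz": -0.039,"claw": 1},{"az": 0.579,"dx": 0.494,"dy": -0.28,"dz": -0.039,"claw": 1},{"az": 0.579,"dx": 0.494,"dy": -0.28,"dz": -0.039,"claw": 1}]}}

```text
$.steps[0]: bad value
```

{"op": "arm_command", "data": {"steps": [{"ax": 0,"ay": 0,"az": 0.579,"dx": 0.494,"dy": -0.28,"dz": -0.039,"claw": 1},{"ax": 0,"ay": 0,"az": 0.579,"dx": 0.494,"dy": -0.28,"dz": -0.039,"claw": 1},{"ax": 0,"ay": 0,"az": 0.579,"dx": 0.494,"dy": -0.28,"dz": -0.039,"claw": 1},{"ax": 0,"ay": 0,"az": 0.579,"dx": 0.494,"dy": -0.28,"dz": -0.039,"claw": 1},{"ax": 0,"ay": 0,"az": 0.579,"dx": 0.494,"dy": -0.28,"dz": -0.039,"claw": 1},{"ax": 0,"ay": 0,"az": 0.579,"dx": 0.494,"dy": -0.28,"dz": -0.039,"claw": 1},{"ax": 0,"ay": 0,"az": 0.579,"dx": 0.494,"dy": -0.28,"dz": -0.039,"claw": 1},{"ax": 0,"ay": 0,"az": 0.579,"dx": 0.494,"dy": -0.28,"dz": -0.039,"claw": 1},{"ax": 0,"ay": 0,"az": 0.579,"dx": 0.494,"dy": -0.28,"dz": -0.039,"claw": 1},{"ax": 0,"ay": 0,"az": 0.579,"dx": 0.494,"dy": -0.28,"dz": -0.039,"claw": 1},{"ax": 0,"ay": 0,"az": 0.579,"dx": 0.494,"dy": -0.28,"dz": -0.039,"claw": 1},{"ax": 0,"ay": 0,"az": 0.579,"dx": 0.494,"dy": -0.28,"dz": -0.039,"claw": 1}]}}

```text
clock: 1.3
eef_pos: [0.5497, -0.0554, 0.2701]
eef_rot: [[0.975, -0.221, -0.0], [-0.221, -0.975, 0.0], [-0.0, -0.0, -1.0]]
force: [0.7, -1.0, 0.5]
opening: 0.0003
```

Run:
```python
from h import *
s=st()
for q in (-.17,-.3,-.4,-.5,-.6,-.7,-.8,-.9):
    p,a=sp(q,.14,.0255); print(q,p); row([*p,.187],a,s)
```

```text
1.3 [ 0.5497 -0.0554  0.2701] F [ 0.7 -1.   0.5] op 0.0003
-0.17 [ 0.55483396 -0.02894957]
a [-0.     0.     0.002] d [-0.0008 -0.0269  0.0831] yaw -102.7 -> -102.8
-0.3 [ 0.55684384 -0.01057274]
a [-0.     0.     0.132] d [-0.0029 -0.0453  0.0831] yaw -102.7 -> -110.3
-0.4 [0.56000267 0.0032965 ]
a [-0.     0.     0.232] d [-0.0028 -0.0595  0.0831] yaw -102.7 -> -116.0
-0.5 [0.56453032 0.01678109]
a [-0.     0.     0.332] d [-0.0014 -0.0736  0.0831] yaw -102.7 -> -121.7
-0.6 [0.57038157 0.0297463 ]
a [-0.     0.     0.432] d [ 0.0014 -0.0876  0.0831] yaw -102.7 -> -127.5
-0.7 [0.57749794 0.04206259]
a [-0.     0.     0.532] d [ 0.0057 -0.1012  0.0831] yaw -102.7 -> -133.2
-0.8 [0.58580834 0.0536069 ]
a [-0.     0.     0.632] d [ 0.0112 -0.1143  0.0831] yaw -102.7 -> -138.9
-0.9 [0.59522973 0.06426388]
a [-0.     0.     0.732] d [ 0.0181 -0.1267  0.0831] yaw -102.7 -> -144.7
```

{"op": "arm_command", "data": {"steps": [{"ax": 0,"ay": 0,"az": 0,"dx": 0,"dy": 0,"dz": 0.042,"claw": 1},{"ax": 0,"ay": 0,"az": 0,"dx": 0,"dy": 0,"dz": 0.083,"claw": 1},{"ax": 0,"ay": 0,"az": 0,"dx": 0,"dy": -0.015,"dz": 0.083,"claw": 1},{"ax": 0,"ay": 0,"az": 0,"dx": -0.001,"dy": -0.027,"dz": 0.083,"claw": 1},{"ax": 0,"ay": 0,"az": 0.07,"dx": -0.002,"dy": -0.036,"dz": 0.083,"claw": 1},{"ax": 0,"ay": 0,"az": 0.132,"dx": -0.003,"dy": -0.045,"dz": 0.083,"claw": 1},{"ax": 0,"ay": 0,"az": 0.18,"dx": -0.003,"dy": -0.052,"dz": 0.083,"claw": 1},{"ax": 0,"ay": 0,"az": 0.232,"dx": -0.003,"dy": -0.0595,"dz": 0.083,"claw": 1},{"ax": 0,"ay": 0,"az": 0.282,"dx": -0.002,"dy": -0.0665,"dz": 0.083,"claw": 1},{"ax": 0,"ay": 0,"az": 0.332,"dx": -0.0014,"dy": -0.0736,"dz": 0.083,"claw": 1}]}}

```text
clock: 2.3
eef_pos: [0.5644, 0.0147, 0.1902]
eef_rot: [[0.848, -0.529, 0.004], [-0.529, -0.848, -0.001], [0.004, -0.001, -1.0]]
force: [-0.5, -2.0, -0.6]
opening: -0.0003
```

Run:
```python
from h import *
s=st()
for q in (-.6,-.7,-.8,-.9):
    p,a=sp(q,.14,.0255); row([*p,.187],a,s)
a,da=snap('scene'); spout('scene',cloud('scene',da))
```

```text
2.3 [0.5644 0.0147 0.1902] F [-0.5 -2.  -0.6] op -0.0003
a [-0.001 -0.003  0.096] d [-0.0029 -0.0159  0.0032] yaw -122.0 -> -127.5
a [-0.002 -0.003  0.196] d [-0.0034 -0.0301  0.0033] yaw -122.0 -> -133.2
a [-0.002 -0.003  0.296] d [-0.0024 -0.0443  0.0033] yaw -122.0 -> -138.9
a [-0.002 -0.003  0.396] d [-0.0001 -0.0584  0.0033] yaw -122.0 -> -144.7
scene spout q -0.411 629
```

{"op": "arm_command", "data": {"steps": [{"ax": 0,"ay": 0,"az": 0.05,"dx": -0.001,"dy": -0.008,"dz": 0,"claw": 1},{"ax": 0,"ay": 0,"az": 0.096,"dx": -0.003,"dy": -0.016,"dz": 0,"claw": 1},{"ax": 0,"ay": 0,"az": 0.146,"dx": -0.003,"dy": -0.023,"dz": 0,"claw": 1},{"ax": 0,"ay": 0,"az": 0.196,"dx": -0.0034,"dy": -0.03,"dz": 0,"claw": 1},{"ax": 0,"ay": 0,"az": 0.246,"dx": -0.003,"dy": -0.037,"dz": 0,"claw": 1},{"ax": 0,"ay": 0,"az": 0.296,"dx": -0.0024,"dy": -0.044,"dz": 0,"claw": 1},{"ax": 0,"ay": 0,"az": 0.346,"dx": -0.001,"dy": -0.051,"dz": 0,"claw": 1},{"ax": 0,"ay": 0,"az": 0.396,"dx": 0,"dy": -0.058,"dz": 0,"claw": 1},{"ax": 0,"ay": 0,"az": 0.396,"dx": 0,"dy": -0.058,"dz": 0,"claw": 1},{"ax": 0,"ay": 0,"az": 0.396,"dx": 0,"dy": -0.03,"dz": 0,"claw": 1},{"ax": 0,"ay": 0,"az": 0.396,"dx": 0,"dy": 0.015,"dz": -0.02,"claw": 1},{"ax": 0,"ay": 0,"az": 0.396,"dx": 0,"dy": 0.05,"dz": -0.06,"claw": 1}]}}

```text
clock: 3.55
eef_pos: [0.5358, -0.0276, 0.2444]
eef_rot: [[0.582, -0.813, -0.004], [-0.813, -0.582, 0.0], [-0.003, 0.003, -1.0]]
force: [0.7, -0.7, 0.4]
opening: -0.0
```

Run:
```python
from h import *
s=st()
a,da=snap('scene'); spout('scene',cloud('scene',da)); a,db=snap('top'); spout('top',cloud('top',db))
row([.489,-.338,.20],90,s)
```

```text
3.55 [ 0.5358 -0.0276  0.2444] F [ 0.7 -0.7  0.4] op -0.0
scene spout q -0.897 456
top spout q -0.901 210
a [ 0.002  0.004 -0.95 ] d [0.2253 0.2186 0.0444] yaw -144.4 -> -90.0
```

{"op": "arm_command", "data": {"steps": [{"ax": 0.002,"ay": 0.004,"az": -0.95,"dx": 0.225,"dy": 0.219,"dz": 0.044,"claw": 0},{"ax": 0.002,"ay": 0.004,"az": -0.95,"dx": 0.225,"dy": 0.219,"dz": 0.044,"claw": 0},{"ax": 0.002,"ay": 0.004,"az": -0.95,"dx": 0.225,"dy": 0.219,"dz": 0.044,"claw": 0},{"ax": 0.002,"ay": 0.004,"az": -0.95,"dx": 0.225,"dy": 0.219,"dz": 0.044,"claw": 0},{"ax": 0.002,"ay": 0.004,"az": -0.95,"dx": 0.225,"dy": 0.219,"dz": 0.044,"claw": 0},{"ax": 0.002,"ay": 0.004,"az": -0.95,"dx": 0.225,"dy": 0.219,"dz": 0.044,"claw": 0},{"ax": 0.002,"ay": 0.004,"az": -0.95,"dx": 0.225,"dy": 0.219,"dz": 0.044,"claw": 0},{"ax": 0.002,"ay": 0.004,"az": -0.95,"dx": 0.225,"dy": 0.219,"dz": 0.044,"claw": 0},{"ax": 0.002,"ay": 0.004,"az": -0.95,"dx": 0.225,"dy": 0.219,"dz": 0.044,"claw": 0},{"ax": 0.002,"ay": 0.004,"az": -0.95,"dx": 0.225,"dy": 0.219,"dz": 0.044,"claw": 0}]}}

```text
clock: 4.65
eef_pos: [0.4907, -0.336, 0.2016]
eef_rot: [[1.0, -0.002, 0.005], [-0.002, -1.0, -0.0], [0.005, 0.0, -1.0]]
force: [0.1, 0.4, 0.2]
opening: 0.0855
```

Run:
```python
from h import *
s=st(); row([.489,-.338,.011],90,s)
b,db=snap('scene'); c=cloud('scene',db)
m=(c[...,2]>.035)&(c[...,2]<.05)&(abs(c[...,0]-.49)<.05)&(abs(c[...,1]+.33)<.05); q=c[m]; print(len(q),len(q) and cv2.minEnclosingCircle(q[:,:2].astype(np.float32)))
m=(c[...,2]>.035)&(c[...,2]<.065)&(np.linalg.norm(c[...,:2]-DR,axis=2)<.03); q=c[m]; print('stem',len(q),q.mean(0),q.min(0),q.max(0))
b2,_=snap('top')
cv2.imwrite('pics/c1.png',np.hstack([cv2.resize(b[290:410,120:240],(400,400)),cv2.resize(b[215:275,257:317],(400,400))]))
```

```text
4.65 [ 0.4907 -0.336   0.2016] F [0.1 0.4 0.2] op 0.0855
a [ 0.    -0.005 -0.002] d [-0.0027  0.0019  0.1906] yaw -90.1 -> -90.0
208 ((0.4895592927932739, -0.3371534049510956), 0.018338225781917572)
stem 46 [ 0.52468061 -0.0289516   0.0505183 ] [ 0.51814324 -0.03289276  0.035788  ] [ 0.52913469 -0.02495503  0.06412092]
```

View pics/c1.png

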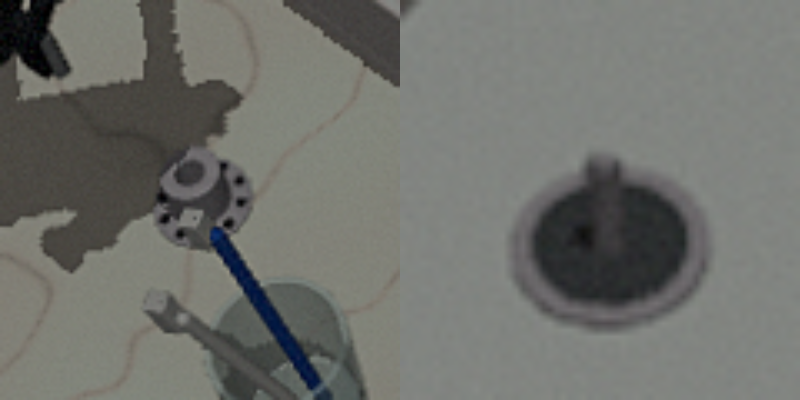

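The crop shows the catcher upright with its top centre near scene pixel (177,342), clear of the brushes. The stem tip is near (287.5,239.5) and the flange centre near (288.6,252). I'll descend now and grasp.

{"op": "arm_command", "data": {"steps": [{"ax": 0,"ay": -0.005,"az": 0,"dx": -0.001,"dy": 0.0015,"dz": 0.05,"claw": 0},{"ax": 0,"ay": -0.005,"az": 0,"dx": -0.002,"dy": 0.0015,"dz": 0.1,"claw": 0},{"ax": 0,"ay": -0.005,"az": 0,"dx": -0.002,"dy": 0.0015,"dz": 0.14,"claw": 0},{"ax": 0,"ay": -0.005,"az": 0,"dx": -0.002,"dy": 0.0015,"dz": 0.17,"claw": 0},{"ax": 0,"ay": -0.005,"az": 0,"dx": -0.002,"dy": 0.0015,"dz": 0.19,"claw": 0},{"ax": 0,"ay": -0.005,"az": 0,"dx": -0.002,"dy": 0.0015,"dz": 0.19,"claw": 0.3},{"ax": 0,"ay": -0.005,"az": 0,"dx": -0.002,"dy": 0.0015,"dz": 0.19,"claw": 0.8},{"ax": 0,"ay": -0.005,"az": 0,"dx": -0.002,"dy": 0.0015,"dz": 0.19,"claw": 0.8},{"ax": 0,"ay": -0.005,"az": 0,"dx": -0.002,"dy": 0.0015,"dz": 0.19,"claw": 0.8},{"ax": 0,"ay": -0.005,"az": 0,"dx": -0.002,"dy": 0.0015,"dz": 0.19,"claw": 0.8},{"ax": 0,"ay": -0.005,"az": 0,"dx": -0.002,"dy": 0.0015,"dz": 0.19,"claw": 0.8}]}}

```text
clock: 5.85
eef_pos: [0.4901, -0.3392, 0.0132]
eef_rot: [[1.0, -0.002, 0.002], [-0.002, -1.0, -0.002], [0.002, 0.002, -1.0]]
force: [0.9, 1.7, 6.1]
opening: 0.0351
```

Run:
```python
from h import *
s=st()
print('stem tip',plane('scene',[[287.45,239.3]],.068),'flange',plane('scene',[[288.65,252]],.023),'catcher top',plane('scene',[[177,342.5]],.040))
row([.489,-.338,.17],90,s)
row([.522,-.026,.17],90,s)
```

```text
5.85 [ 0.4901 -0.3392  0.0132] F [0.9 1.7 6.1] op 0.0351
stem tip [[ 0.52462652 -0.02563213  0.068     ]] flange [[ 0.52495131 -0.02536746  0.023     ]] catcher top [[ 0.49177723 -0.33832944  0.04      ]]
a [ 0.002 -0.002 -0.002] d [-0.0007 -0.0008 -0.1568] yaw -90.1 -> -90.0
a [ 0.002 -0.002 -0.002] d [ 0.0316 -0.3129 -0.1575] yaw -90.1 -> -90.0
```

{"op": "arm_command", "data": {"steps": [{"ax": 0.002,"ay": -0.002,"az": 0,"dx": 0,"dy": 0,"dz": -0.03,"claw": 0.8},{"ax": 0.002,"ay": -0.002,"az": 0,"dx": 0,"dy": 0,"dz": -0.08,"claw": 0.8},{"ax": 0.002,"ay": -0.002,"az": 0,"dx": 0,"dy": 0,"dz": -0.13,"claw": 0.8},{"ax": 0.002,"ay": -0.002,"az": 0,"dx": 0,"dy": 0,"dz": -0.157,"claw": 0.8},{"ax": 0.002,"ay": -0.002,"az": 0,"dx": 0.004,"dy": -0.04,"dz": -0.157,"claw": 0.8},{"ax": 0.002,"ay": -0.002,"az": 0,"dx": 0.009,"dy": -0.085,"dz": -0.157,"claw": 0.8},{"ax": 0.002,"ay": -0.002,"az": 0,"dx": 0.0135,"dy": -0.13,"dz": -0.157,"claw": 0.8},{"ax": 0.002,"ay": -0.002,"az": 0,"dx": 0.018,"dy": -0.175,"dz": -0.157,"claw": 0.8},{"ax": 0.002,"ay": -0.002,"az": 0,"dx": 0.0225,"dy": -0.22,"dz": -0.157,"claw": 0.8},{"ax": 0.002,"ay": -0.002,"az": 0,"dx": 0.027,"dy": -0.265,"dz": -0.157,"claw": 0.8},{"ax": 0.002,"ay": -0.002,"az": 0,"dx": 0.032,"dy": -0.313,"dz": -0.157,"claw": 0.8},{"ax": 0.002,"ay": -0.002,"az": 0,"dx": 0.032,"dy": -0.313,"dz": -0.157,"claw": 0.8}]}}

```text
clock: 7.05
eef_pos: [0.5218, -0.0204, 0.169]
eef_rot: [[1.0, 0.004, -0.001], [0.004, -1.0, 0.003], [-0.001, -0.003, -1.0]]
force: [0.2, -0.8, -0.8]
opening: 0.0347
```

Run:
```python
from h import *
s=st(); row([.522,-.0256,.10],90,s)
b,_=snap('scene'); b2,_=snap('top')
np.save('b.npy',b)
cv2.imwrite('pics/c2.png',np.hstack([cv2.resize(b[150:270,227:347],(480,480)),cv2.resize(b2[220:300,290:370],(320,320)).repeat(1,0) if 0 else np.pad(cv2.resize(b2[220:300,290:370],(320,320)),((0,160),(0,0),(0,0)))]))
```

```text
7.05 [ 0.5218 -0.0204  0.169 ] F [ 0.2 -0.8 -0.8] op 0.0347
a [-0.003  0.001  0.004] d [0.0002 0.0055 0.0689] yaw -89.8 -> -90.0
```

View pics/c2.png

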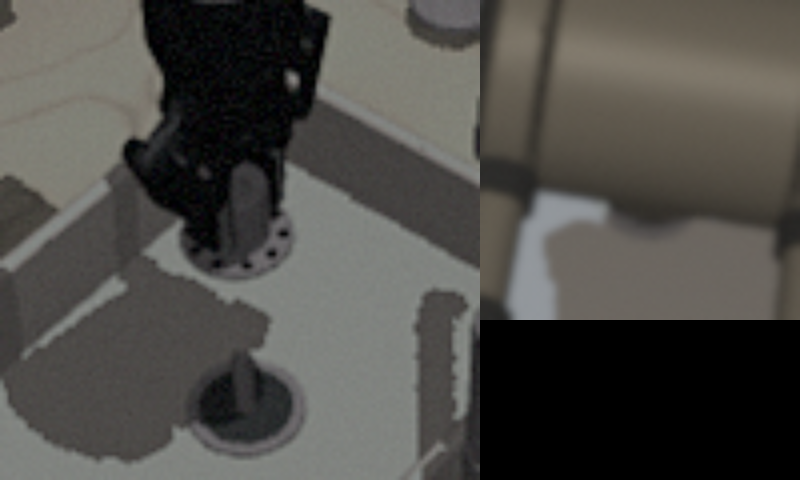

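The scene crop shows the catcher held level above the basin: flange centre near crop (237,238), stem tip (243,352), drain flange (247,407). I'll lower it to just above the stem and let it settle.

{"op": "arm_command", "data": {"steps": [{"ax": 0,"ay": 0,"az": 0,"dx": 0,"dy": 0,"dz": 0.03,"claw": 0.8},{"ax": 0,"ay": 0,"az": 0,"dx": 0,"dy": 0,"dz": 0.06,"claw": 0.8},{"ax": 0,"ay": 0,"az": 0,"dx": 0,"dy": 0,"dz": 0.077,"claw": 0.8},{"ax": 0,"ay": 0,"az": 0,"dx": 0,"dy": 0,"dz": 0.077,"claw": 0.8},{"ax": 0,"ay": 0,"az": 0,"dx": 0,"dy": 0,"dz": 0.077,"claw": 0.8},{"ax": 0,"ay": 0,"az": 0,"dx": 0,"dy": 0,"dz": 0.077,"claw": 0.8}]}}

```text
clock: 7.75
eef_pos: [0.5225, -0.0264, 0.0922]
eef_rot: [[1.0, -0.003, -0.0], [-0.003, -1.0, 0.001], [-0.0, -0.001, -1.0]]
force: [0.2, 0.3, -1.5]
opening: 0.035
```

Run:
```python
from h import *
s=st(); print(np.round(s['eef_rot'],4).tolist(),s['joint_vel'])
b,d=snap('scene'); c=cloud('scene',d)
z=c[...,2]; L=np.linalg.norm(c[...,:2]-DR,axis=2)<.045
m=((z>.073)&(z<.087)&L); q=c[m]; print('flange',len(q),cv2.minEnclosingCircle(q[:,:2].astype(np.float32)),np.median(q[:,2]))
cv2.imwrite('pics/c3.png',cv2.resize(b[200:280,240:330],(800,711),interpolation=cv2.INTER_CUBIC)[:600])
```

```text
7.75 [ 0.5225 -0.0264  0.0922] F [ 0.2  0.3 -1.5] op 0.035
[[1.0, -0.0032, -0.0002], [-0.0032, -1.0, 0.0013], [-0.0002, -0.0013, -1.0]] [ 0.49394408 -0.28457019  0.04104287  0.08805502 -0.20031744  0.05616625]
flange 205 ((0.5224643349647522, -0.027612149715423584), 0.030190734192728996) 0.08330805801127839
```

View pics/c3.png

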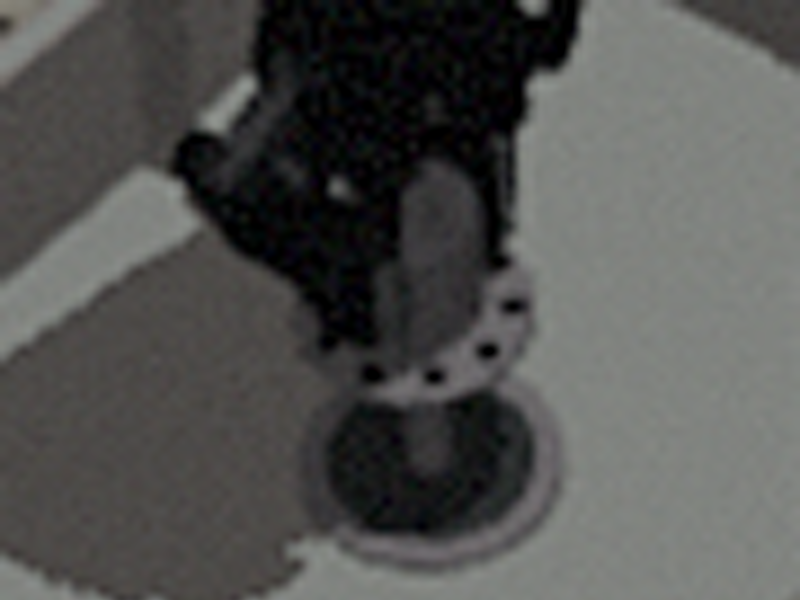

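The crop shows the catcher flange (centre near crop (414,300)) just above the stem and lined up with the drain flange (434,465). I'll lower it slowly with a force check.

{"op": "arm_command", "data": {"steps": [{"ax": 0,"ay": 0,"az": 0,"dx": 0,"dy": -0.001,"dz": 0.004,"claw": 0.8},{"ax": 0,"ay": 0,"az": 0,"dx": 0,"dy": -0.001,"dz": 0.008,"claw": 0.8},{"ax": 0,"ay": 0,"az": 0,"dx": 0,"dy": -0.001,"dz": 0.012,"claw": 0.8},{"ax": 0,"ay": 0,"az": 0,"dx": 0,"dy": -0.001,"dz": 0.016,"claw": 0.8},{"ax": 0,"ay": 0,"az": 0,"dx": 0,"dy": -0.001,"dz": 0.02,"claw": 0.8},{"ax": 0,"ay": 0,"az": 0,"dx": 0,"dy": -0.001,"dz": 0.023,"claw": 0.8}]}}

```text
clock: 8.4
eef_pos: [0.5213, -0.0244, 0.0673]
eef_rot: [[1.0, -0.002, -0.003], [-0.002, -1.0, 0.002], [-0.003, -0.002, -1.0]]
force: [-0.4, 0.5, -1.9]
opening: 0.0351
```

Catcher bottom is about 14 mm below the stem top with no reaction force, so the stem is in the bore. I'll lower it the rest of the way.

{"op": "arm_command", "data": {"steps": [{"ax": 0,"ay": 0,"az": 0,"dx": 0,"dy": 0,"dz": 0.006,"claw": 0.8},{"ax": 0,"ay": 0,"az": 0,"dx": 0,"dy": 0,"dz": 0.012,"claw": 0.8},{"ax": 0,"ay": 0,"az": 0,"dx": 0,"dy": 0,"dz": 0.018,"claw": 0.8},{"ax": 0,"ay": 0,"az": 0,"dx": 0,"dy": 0,"dz": 0.023,"claw": 0.8},{"ax": 0,"ay": 0,"az": 0,"dx": 0,"dy": 0,"dz": 0.027,"claw": 0.8},{"ax": 0,"ay": 0,"az": 0,"dx": 0,"dy": 0,"dz": 0.0295,"claw": 0.8},{"ax": 0,"ay": 0,"az": 0,"dx": 0,"dy": 0,"dz": 0.031,"claw": 0.8},{"ax": 0,"ay": 0,"az": 0,"dx": 0,"dy": 0,"dz": 0.031,"claw": 0.8}]}}

```text
clock: 9.2
eef_pos: [0.5214, -0.0244, 0.0368]
eef_rot: [[1.0, -0.002, -0.003], [-0.002, -1.0, 0.002], [-0.003, -0.002, -1.0]]
force: [-0.6, -1.1, -1.4]
opening: 0.0345
```

{"op": "arm_command", "data": {"steps": [{"ax": 0,"ay": 0,"az": 0,"dx": 0,"dy": 0,"dz": 0.001,"claw": 0.8},{"ax": 0,"ay": 0,"az": 0,"dx": 0,"dy": 0,"dz": 0.002,"claw": 0.8},{"ax": 0,"ay": 0,"az": 0,"dx": 0,"dy": 0,"dz": 0.002,"claw": 0.8}]}}

```text
clock: 9.5
eef_pos: [0.5215, -0.0244, 0.0361]
eef_rot: [[1.0, -0.002, -0.002], [-0.002, -1.0, 0.002], [-0.002, -0.002, -1.0]]
force: [-3.9, 0.9, 10.4]
opening: 0.035
```

Contact at TCP z 0.0361, against about 0.036 expected for seated. I'll release and rise.

{"op": "arm_command", "data": {"steps": [{"ax": 0,"ay": 0,"az": 0,"dx": 0,"dy": 0,"dz": 0,"claw": 0.4},{"ax": 0,"ay": 0,"az": 0,"dx": 0,"dy": 0,"dz": 0,"claw": 0.2},{"ax": 0,"ay": 0,"az": 0,"dx": 0,"dy": 0,"dz": 0,"claw": 0.1},{"ax": 0,"ay": 0,"az": 0,"dx": 0,"dy": 0,"dz": 0,"claw": 0.1},{"ax": 0,"ay": 0,"az": 0,"dx": 0,"dy": 0,"dz": -0.03,"claw": 0.1},{"ax": 0,"ay": 0,"az": 0,"dx": 0,"dy": 0,"dz": -0.08,"claw": 0.1},{"ax": 0,"ay": 0,"az": 0,"dx": 0,"dy": 0,"dz": -0.13,"claw": 0.5},{"ax": 0,"ay": 0,"az": 0,"dx": 0,"dy": 0,"dz": -0.18,"claw": 1},{"ax": 0,"ay": 0,"az": 0,"dx": 0,"dy": 0,"dz": -0.23,"claw": 1},{"ax": 0,"ay": 0,"az": 0,"dx": 0,"dy": 0,"dz": -0.24,"claw": 1},{"ax": 0,"ay": 0,"az": 0,"dx": 0,"dy": 0,"dz": -0.24,"claw": 1}]}}

```text
clock: 10.6
eef_pos: [0.5228, -0.025, 0.2768]
eef_rot: [[1.0, -0.002, 0.002], [-0.002, -1.0, 0.001], [0.002, -0.001, -1.0]]
force: [0.6, 0.1, -0.4]
opening: 0.0035
```

Run:
```python
from h import *
s=st(); b,d=snap('scene'); c=cloud('scene',d); spout('scene',c)
z=c[...,2]; L=np.linalg.norm(c[...,:2]-DR,axis=2)<.045
m=(z>.026)&(z<.032)&L; q=c[m]; print('flange',len(q),cv2.minEnclosingCircle(q[:,:2].astype(np.float32)),np.median(q[:,2]))
m=(z>.055)&(z<.075)&L; q=c[m]; print('top',len(q),cv2.minEnclosingCircle(q[:,:2].astype(np.float32)),np.median(q[:,2]))
p,a=sp(-.9,.14,-.06); print(p); row([*p,.275],a,s)
cv2.imwrite('pics/c4.png',cv2.resize(b[150:290,220:380],(800,700),interpolation=cv2.INTER_CUBIC)[100:])
```

```text
10.6 [ 0.5228 -0.025   0.2768] F [ 0.6  0.1 -0.4] op 0.0035
scene spout q -0.898 455
flange 194 ((0.5215505361557007, -0.025128621608018875), 0.031095577403903008) 0.027697544943357078
top 186 ((0.5203649997711182, -0.02589437924325466), 0.019509846344590187) 0.06217137531891381
[0.66498034 0.11371186]
a [-0.002 -0.001  0.952] d [ 0.1419 -0.139   0.0022] yaw -90.1 -> -144.7
```

View pics/c4.png

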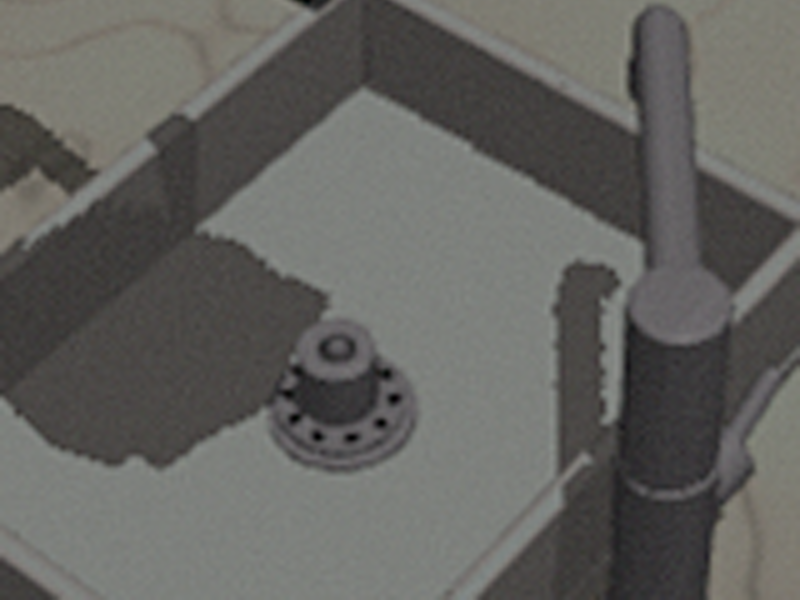

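The crop shows the catcher seated flat on the drain around the stem, at about crop (340,400), with the spout swung well aside. Depth puts the flange top at 0.0277, against 0.028 expected. Next I go to the far side of the spout.

{"op": "arm_command", "data": {"steps": [{"ax": 0,"ay": 0,"az": 0.15,"dx": 0.036,"dy": -0.035,"dz": 0,"claw": 1},{"ax": 0,"ay": 0,"az": 0.3,"dx": 0.07,"dy": -0.07,"dz": 0,"claw": 1},{"ax": 0,"ay": 0,"az": 0.45,"dx": 0.106,"dy": -0.105,"dz": 0,"claw": 1},{"ax": 0,"ay": 0,"az": 0.6,"dx": 0.142,"dy": -0.139,"dz": 0,"claw": 1},{"ax": 0,"ay": 0,"az": 0.75,"dx": 0.142,"dy": -0.139,"dz": 0,"claw": 1},{"ax": 0,"ay": 0,"az": 0.9,"dx": 0.142,"dy": -0.139,"dz": 0,"claw": 1},{"ax": 0,"ay": 0,"az": 0.952,"dx": 0.142,"dy": -0.139,"dz": 0,"claw": 1},{"ax": 0,"ay": 0,"az": 0.952,"dx": 0.142,"dy": -0.139,"dz": 0,"claw": 1},{"ax": 0,"ay": 0,"az": 0.952,"dx": 0.142,"dy": -0.139,"dz": 0.045,"claw": 1},{"ax": 0,"ay": 0,"az": 0.952,"dx": 0.142,"dy": -0.139,"dz": 0.088,"claw": 1},{"ax": 0,"ay": 0,"az": 0.952,"dx": 0.142,"dy": -0.139,"dz": 0.088,"claw": 1},{"ax": 0,"ay": 0,"az": 0.952,"dx": 0.142,"dy": -0.139,"dz": 0.088,"claw": 1}]}}

```text
clock: 11.85
eef_pos: [0.6637, 0.1139, 0.1861]
eef_rot: [[0.579, -0.815, -0.005], [-0.815, -0.579, 0.002], [-0.004, 0.003, -1.0]]
force: [1.1, 0.3, 0.5]
opening: -0.0002
```

Run:
```python
from h import *
s=st()
for q in np.arange(-.9,.01,.1):
    p,a=sp(q,.14,-.0255); print(round(q,2),np.round(p,3),end=' '); row([*p,.187],a,s)
```

```text
11.85 [0.6637 0.1139 0.1861] F [1.1 0.3 0.5] op -0.0002
-0.9 [0.637 0.094] a [0.003 0.004 0.001] d [ 0.0008  0.0336 -0.0008] yaw -144.6 -> -144.7
-0.8 [0.624 0.087] a [ 0.003  0.005 -0.099] d [-0.001   0.0477 -0.0007] yaw -144.6 -> -138.9
-0.7 [0.612 0.079] a [ 0.003  0.005 -0.199] d [-0.0015  0.0619 -0.0007] yaw -144.6 -> -133.2
-0.6 [0.601 0.07 ] a [ 0.003  0.005 -0.299] d [-0.0005  0.0761 -0.0006] yaw -144.6 -> -127.5
-0.5 [0.591 0.06 ] a [ 0.002  0.005 -0.399] d [ 0.0019  0.0901 -0.0006] yaw -144.6 -> -121.7
-0.4 [0.582 0.049] a [ 0.002  0.005 -0.499] d [ 0.0057  0.1038 -0.0006] yaw -144.6 -> -116.0
-0.3 [0.575 0.037] a [ 0.002  0.005 -0.599] d [ 0.0108  0.1171 -0.0005] yaw -144.6 -> -110.3
-0.2 [0.568 0.025] a [ 0.002  0.005 -0.699] d [ 0.0172  0.1298 -0.0005] yaw -144.6 -> -104.6
-0.1 [0.563 0.011] a [ 0.001  0.006 -0.799] d [ 0.0249  0.1418 -0.0005] yaw -144.6 -> -98.8
-0.0 [ 0.559 -0.002] a [ 0.001  0.006 -0.899] d [ 0.0337  0.1529 -0.0005] yaw -144.6 -> -93.1
```

{"op": "arm_command", "data": {"steps": [{"ax": 0,"ay": 0,"az": 0,"dx": 0,"dy": 0.018,"dz": 0,"claw": 1},{"ax": 0,"ay": 0,"az": 0,"dx": 0.001,"dy": 0.0336,"dz": 0,"claw": 1},{"ax": 0,"ay": 0,"az": -0.05,"dx": 0,"dy": 0.041,"dz": 0,"claw": 1},{"ax": 0,"ay": 0,"az": -0.1,"dx": -0.001,"dy": 0.048,"dz": 0,"claw": 1},{"ax": 0,"ay": 0,"az": -0.15,"dx": -0.001,"dy": 0.055,"dz": 0,"claw": 1},{"ax": 0,"ay": 0,"az": -0.2,"dx": -0.0015,"dy": 0.062,"dz": 0,"claw": 1},{"ax": 0,"ay": 0,"az": -0.25,"dx": -0.001,"dy": 0.069,"dz": 0,"claw": 1},{"ax": 0,"ay": 0,"az": -0.3,"dx": -0.0005,"dy": 0.076,"dz": 0,"claw": 1},{"ax": 0,"ay": 0,"az": -0.35,"dx": 0.0007,"dy": 0.083,"dz": 0,"claw": 1},{"ax": 0,"ay": 0,"az": -0.4,"dx": 0.002,"dy": 0.09,"dz": 0,"claw": 1},{"ax": 0,"ay": 0,"az": -0.45,"dx": 0.004,"dy": 0.097,"dz": 0,"claw": 1},{"ax": 0,"ay": 0,"az": -0.5,"dx": 0.0057,"dy": 0.104,"dz": 0,"claw": 1}]}}

```text
clock: 13.05
eef_pos: [0.5841, 0.0494, 0.1903]
eef_rot: [[0.9, -0.436, 0.003], [-0.436, -0.9, 0.002], [0.002, -0.004, -1.0]]
force: [1.5, 1.0, -0.3]
opening: -0.0003
```

Run:
```python
from h import *
b,d=snap('scene'); spout('scene',cloud('scene',d))
s=st()
for q in (-.4,-.3,-.2,-.1,-.04,0):
    p,a=sp(q,.14,-.0255); print(round(q,2),np.round(p,3),end=' '); row([*p,.187],a,s)
```

```text
scene spout q -0.408 663
13.1 [0.5836 0.0485 0.1902] F [ 0.8 -0.5  0.8] op 0.0001
-0.4 [0.582 0.049] a [-0.003 -0.002  0.005] d [-0.0014 -0.      0.0032] yaw -115.7 -> -116.0
-0.3 [0.575 0.037] a [-0.002 -0.002 -0.095] d [-0.0033  0.0141  0.0032] yaw -115.7 -> -110.3
-0.2 [0.568 0.025] a [-0.002 -0.002 -0.195] d [-0.0038  0.0283  0.0031] yaw -115.7 -> -104.6
-0.1 [0.563 0.011] a [-0.002 -0.002 -0.295] d [-0.0029  0.0425  0.0031] yaw -115.7 -> -98.8
-0.04 [0.56  0.003] a [-0.002 -0.002 -0.355] d [-0.0016  0.0509  0.0031] yaw -115.7 -> -95.4
0 [ 0.559 -0.002] a [-0.002 -0.002 -0.395] d [-0.0005  0.0565  0.0031] yaw -115.7 -> -93.1
```

Tracking agrees with depth. I'll push to just short of 0 (about -0.03), then check.

{"op": "arm_command", "data": {"steps": [{"ax": 0,"ay": 0,"az": -0.05,"dx": -0.002,"dy": 0.007,"dz": 0.003,"claw": 1},{"ax": 0,"ay": 0,"az": -0.1,"dx": -0.0033,"dy": 0.014,"dz": 0.003,"claw": 1},{"ax": 0,"ay": 0,"az": -0.15,"dx": -0.0035,"dy": 0.021,"dz": 0.003,"claw": 1},{"ax": 0,"ay": 0,"az": -0.2,"dx": -0.0038,"dy": 0.028,"dz": 0.003,"claw": 1},{"ax": 0,"ay": 0,"az": -0.25,"dx": -0.0035,"dy": 0.035,"dz": 0.003,"claw": 1},{"ax": 0,"ay": 0,"az": -0.3,"dx": -0.003,"dy": 0.0425,"dz": 0.003,"claw": 1},{"ax": 0,"ay": 0,"az": -0.33,"dx": -0.002,"dy": 0.047,"dz": 0.003,"claw": 1},{"ax": 0,"ay": 0,"az": -0.355,"dx": -0.0016,"dy": 0.051,"dz": 0.003,"claw": 1},{"ax": 0,"ay": 0,"az": -0.365,"dx": -0.001,"dy": 0.0525,"dz": 0.003,"claw": 1},{"ax": 0,"ay": 0,"az": -0.365,"dx": -0.001,"dy": 0.0525,"dz": 0.003,"claw": 1},{"ax": 0,"ay": 0,"az": -0.365,"dx": -0.001,"dy": 0.0525,"dz": 0.003,"claw": 1}]}}

```text
clock: 14.2
eef_pos: [0.5591, 0.0024, 0.1846]
eef_rot: [[0.996, -0.09, -0.001], [-0.09, -0.996, 0.001], [-0.001, -0.001, -1.0]]
force: [-0.3, -0.2, -0.4]
opening: 0.0001
```

Run:
```python
from h import *
for n in ('scene','scene','top'):
    b,d=snap(n); spout(n,cloud(n,d))
s=st()
for q in (-.03,0):
    p,a=sp(q,.14,-.0255); row([*p,.187],a,s)
```

```text
scene spout q 0.002 694
scene spout q 0.004 690
top spout q nan 0
14.35 [0.5587 0.0026 0.184 ] F [ 0.5 -0.7 -0.6] op -0.0001
a [-0.001  0.003 -0.005] d [ 0.001   0.0005 -0.003 ] yaw -95.1 -> -94.8
a [-0.002  0.003 -0.035] d [ 0.0003  0.0047 -0.003 ] yaw -95.1 -> -93.1
  return _methods._mean(a, axis=axis, dtype=dtype,
  ret = ret.dtype.type(ret / rcount)
```

{"op": "arm_command", "data": {"steps": [{"ax": 0,"ay": 0,"az": 0,"dx": 0,"dy": -0.02,"dz": 0,"claw": 1},{"ax": 0,"ay": 0,"az": 0,"dx": 0,"dy": -0.05,"dz": 0,"claw": 1},{"ax": 0,"ay": 0,"az": 0,"dx": 0,"dy": -0.05,"dz": -0.04,"claw": 1},{"ax": 0,"ay": 0,"az": 0,"dx": -0.01,"dy": -0.07,"dz": -0.08,"claw": 1},{"ax": 0,"ay": 0,"az": 0,"dx": -0.04,"dy": -0.11,"dz": -0.1,"claw": 1},{"ax": 0,"ay": 0,"az": 0,"dx": -0.07,"dy": -0.15,"dz": -0.1,"claw": 1},{"ax": 0,"ay": 0,"az": 0,"dx": -0.1,"dy": -0.19,"dz": -0.1,"claw": 1},{"ax": 0,"ay": 0,"az": 0,"dx": -0.12,"dy": -0.23,"dz": -0.1,"claw": 1},{"ax": 0,"ay": 0,"az": 0,"dx": -0.15,"dy": -0.26,"dz": -0.1,"claw": 1},{"ax": 0,"ay": 0,"az": 0,"dx": -0.15,"dy": -0.26,"dz": -0.1,"claw": 1},{"ax": 0,"ay": 0,"az": 0,"dx": -0.15,"dy": -0.26,"dz": -0.1,"claw": 1}]}}

```text
clock: 15.45
eef_pos: [0.4322, 0.2752, 0.2848]
eef_rot: [[0.996, -0.087, -0.002], [-0.087, -0.996, 0.001], [-0.002, -0.001, -1.0]]
force: [0.2, -0.7, 0.0]
opening: 0.0007
```

Run:
```python
from h import *
s=st(); T,d=snap('top'); c=cloud('top',d); spout('top',c)
S,d2=snap('scene'); spout('scene',cloud('scene',d2))
m=(abs(c[...,2]-.09)<.006)&(abs(c[...,1])<.25)&(abs(c[...,0]-.45)<.3)
k,l,st_,_=cv2.connectedComponentsWithStats(m.astype(np.uint8)); i=1+np.argmax(st_[1:,4]); print(cv2.minAreaRect(c[l==i][:,:2].astype(np.float32)))
cv2.imwrite('pics/c5.png',np.hstack([cv2.resize(T[150:310,260:400],(393,450),interpolation=cv2.INTER_CUBIC),cv2.resize(S[150:290,230:354],(399,450),interpolation=cv2.INTER_CUBIC)]))
```

```text
15.45 [0.4322 0.2752 0.2848] F [ 0.2 -0.7  0. ] op 0.0007
top spout q -0.027 652
scene spout q 0.021 591
((0.5217806696891785, -0.026538416743278503), (0.3602941632270813, 0.2800411581993103), 86.84749603271484)
```

View pics/c5.png

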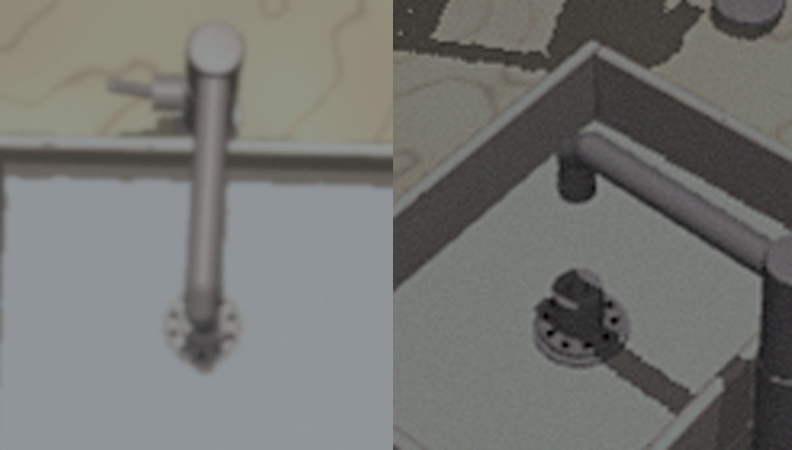

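The views show the spout almost above the catcher, with the top view a little short at q about -0.027 (5 mm). I'll go back for a small nudge.

Run:
```python
from h import *
s=st()
for q,o,z in ((0,-.065,.285),(0,-.065,.187),(0,-.035,.187),(0,-.0255,.187)):
    p,a=sp(q,.14,o); print(np.round(p,4),end=' '); row([*p,z],a,s)
```

```text
15.55 [0.4332 0.274  0.2846] F [-0.9  0.2  0.3] op -0.0
[0.5607 0.0373] a [-0.001  0.003 -0.036] d [ 0.1483  0.2243 -0.001 ] yaw -95.2 -> -93.1
[0.5607 0.0373] a [-0.001  0.003 -0.036] d [0.1485 0.2244 0.097 ] yaw -95.2 -> -93.1
[0.5591 0.0073] a [-0.001  0.003 -0.036] d [0.1496 0.2544 0.0969] yaw -95.2 -> -93.1
[ 0.5586 -0.0022] a [-0.001  0.003 -0.036] d [0.1499 0.2639 0.0969] yaw -95.2 -> -93.1
```

{"op": "arm_command", "data": {"steps": [{"ax": 0,"ay": 0,"az": -0.036,"dx": 0.027,"dy": 0.04,"dz": 0,"claw": 1},{"ax": 0,"ay": 0,"az": -0.036,"dx": 0.054,"dy": 0.08,"dz": 0,"claw": 1},{"ax": 0,"ay": 0,"az": -0.036,"dx": 0.08,"dy": 0.12,"dz": 0,"claw": 1},{"ax": 0,"ay": 0,"az": -0.036,"dx": 0.107,"dy": 0.16,"dz": 0,"claw": 1},{"ax": 0,"ay": 0,"az": -0.036,"dx": 0.13,"dy": 0.195,"dz": 0,"claw": 1},{"ax": 0,"ay": 0,"az": -0.036,"dx": 0.148,"dy": 0.218,"dz": 0,"claw": 1},{"ax": 0,"ay": 0,"az": -0.036,"dx": 0.148,"dy": 0.218,"dz": 0,"claw": 1},{"ax": 0,"ay": 0,"az": -0.036,"dx": 0.148,"dy": 0.218,"dz": 0.045,"claw": 1},{"ax": 0,"ay": 0,"az": -0.036,"dx": 0.148,"dy": 0.218,"dz": 0.095,"claw": 1},{"ax": 0,"ay": 0,"az": -0.036,"dx": 0.148,"dy": 0.218,"dz": 0.095,"claw": 1},{"ax": 0,"ay": 0,"az": -0.036,"dx": 0.148,"dy": 0.218,"dz": 0.095,"claw": 1}]}}

```text
clock: 16.65
eef_pos: [0.5605, 0.0442, 0.1896]
eef_rot: [[0.999, -0.054, -0.004], [-0.054, -0.999, 0.002], [-0.004, -0.002, -1.0]]
force: [0.2, 0.5, 0.1]
opening: 0.0002
```

Run:
```python
from h import *
s=st()
for o in (-.03,-.0255):
    p,a=sp(0,.14,o); row([*p,.187],a,s)
```

```text
16.65 [0.5605 0.0442 0.1896] F [0.2 0.5 0.1] op 0.0002
a [-0.002  0.004  0.   ] d [0.0006 0.0419 0.0025] yaw -93.1 -> -93.1
a [-0.002  0.004  0.   ] d [0.0006 0.0464 0.0025] yaw -93.1 -> -93.1
```

{"op": "arm_command", "data": {"steps": [{"ax": 0,"ay": 0,"az": 0,"dx": 0,"dy": 0.015,"dz": 0,"claw": 1},{"ax": 0,"ay": 0,"az": 0,"dx": 0,"dy": 0.03,"dz": 0,"claw": 1},{"ax": 0,"ay": 0,"az": 0,"dx": 0,"dy": 0.038,"dz": 0,"claw": 1},{"ax": 0,"ay": 0,"az": 0,"dx": 0,"dy": 0.042,"dz": 0,"claw": 1},{"ax": 0,"ay": 0,"az": 0,"dx": 0,"dy": 0.044,"dz": 0,"claw": 1},{"ax": 0,"ay": 0,"az": 0,"dx": 0,"dy": 0.0455,"dz": 0,"claw": 1},{"ax": 0,"ay": 0,"az": 0,"dx": 0,"dy": 0.0455,"dz": 0,"claw": 1},{"ax": 0,"ay": 0,"az": 0,"dx": 0,"dy": 0.0455,"dz": 0,"claw": 1},{"ax": 0,"ay": 0,"az": 0,"dx": 0,"dy": 0.035,"dz": 0,"claw": 1},{"ax": 0,"ay": 0,"az": 0,"dx": 0,"dy": 0,"dz": 0,"claw": 1},{"ax": 0,"ay": 0,"az": 0,"dx": 0,"dy": -0.01,"dz": -0.04,"claw": 1},{"ax": 0,"ay": 0,"az": 0,"dx": 0,"dy": -0.02,"dz": -0.09,"claw": 1}]}}

```text
clock: 17.85
eef_pos: [0.5603, 0.066, 0.2768]
eef_rot: [[0.999, -0.052, -0.009], [-0.052, -0.999, 0.002], [-0.009, -0.002, -1.0]]
force: [1.1, 0.4, 0.1]
opening: 0.0001
```

{"op": "arm_command", "data": {"steps": [{"ax": 0,"ay": 0,"az": 0,"dx": -0.03,"dy": -0.04,"dz": 0,"claw": 1},{"ax": 0,"ay": 0,"az": 0,"dx": -0.06,"dy": -0.08,"dz": 0,"claw": 1},{"ax": 0,"ay": 0,"az": 0,"dx": -0.09,"dy": -0.12,"dz": 0,"claw": 1},{"ax": 0,"ay": 0,"az": 0,"dx": -0.12,"dy": -0.16,"dz": 0,"claw": 1},{"ax": 0,"ay": 0,"az": 0,"dx": -0.15,"dy": -0.2,"dz": 0,"claw": 1},{"ax": 0,"ay": 0,"az": 0,"dx": -0.15,"dy": -0.2,"dz": 0,"claw": 1},{"ax": 0,"ay": 0,"az": 0,"dx": -0.15,"dy": -0.2,"dz": 0,"claw": 1},{"ax": 0,"ay": 0,"az": 0,"dx": -0.15,"dy": -0.2,"dz": 0,"claw": 1}]}}

```text
clock: 18.65
eef_pos: [0.4229, 0.2714, 0.2786]
eef_rot: [[0.999, -0.053, -0.002], [-0.053, -0.999, 0.001], [-0.003, -0.001, -1.0]]
force: [0.1, -0.0, 1.0]
opening: -0.0
```

Run:
```python
from h import *
s=st(); T,d=snap('top'); c=cloud('top',d); spout('top',c)
S,d2=snap('scene','end.png'); c=cloud('scene',d2); spout('scene',c)
m=(c[...,2]>.026)&(c[...,2]<.032)&(np.linalg.norm(c[...,:2]-DR,axis=2)<.045); q=c[m]; print('flange',len(q),cv2.minEnclosingCircle(q[:,:2].astype(np.float32)),np.median(q[:,2]))
```

```text
18.65 [0.4229 0.2714 0.2786] F [ 0.1 -0.   1. ] op -0.0
top spout q -0.004 654
scene spout q 0.046 590
flange 207 ((0.5238444209098816, -0.027476143091917038), 0.033175937831401825) 0.02791429968644732
```

View pics/end.png

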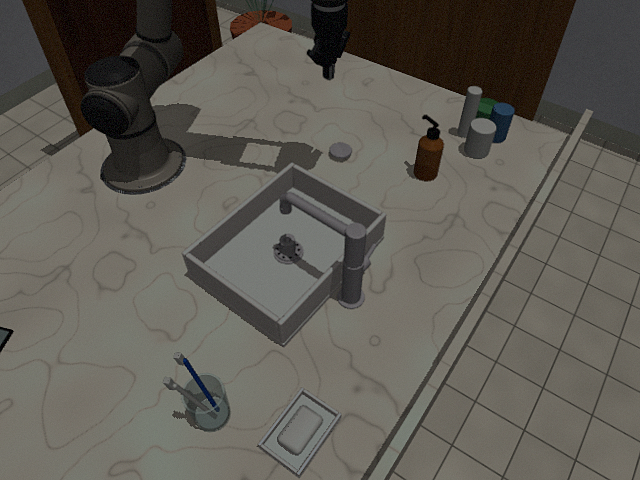

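The final view shows the catcher on the drain at (288,250), the spout pointing over it, the other objects in place and the arm clear.

```bash
python3 -c "
from h import *
print(arm.finish_job()); st()"
```

```text
the job is handed in; nothing more can be done
None
the job is handed in; nothing more can be done
```

The job is done and handed in at about 18.8 s of the 72 s allowed. The catcher sits on the drain and the spout is back above it.

- **Spout out:** I pushed the spout aside to about -0.90 rad, which puts the outlet about 15 cm from the drain. Both cameras agreed (-0.897 and -0.901).
- **Catcher:** I gripped it by the collar and slid it down over the stem. It met no resistance on the way and seated with about 10 N. Its flange top measured 27.7–27.9 mm above the counter, against 28 mm expected, and its centre was within about 2–3 mm of the drain.
- **Spout back:** I swung it back and then nudged it once more, because the first return stopped about 5 mm short.
- **Disagreement:** the last spout reading was -0.004 rad from the top camera and +0.046 rad from the scene camera. The scene camera sees one side of the tube and has read about 0.04–0.05 rad high near zero. I trusted the top view, which also agrees with the finger position. Taking the scene reading at face value, the outlet would be about 8 mm off.
- **Other objects:** in the final picture the stopper, soap pump and tumbler look to be where they started, and the arm is clear of everything.

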